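Push a stuck plug out of a column sleeve

ROBOT

A 7-joint arm with a two-finger parallel gripper is mounted at the origin on the work surface. World frame = base frame: x ahead of the robot, y to its left, z up, the work surface at z = 0. Lengths are in m, angles in degrees, forces in N, time in s.
With the tool pointing down it reaches from about 0.425 to 0.875 m from the base axis. Payload 4.7 kg.
Tool frame: the origin (TCP) lies on the front face of the gripper's body, between the roots of the fingers; the fingertips stand 70 mm ahead of it and the grasp point (between the pads) lies 51 mm ahead of it; z points along the fingers, y is the direction in which the jaws open and shut (so a half turn about z gives the same grasp; the last joint's range is limited). The gripper opens to 87 mm and grips with 3 to 60 N. Pads are 19 mm wide; open, the fingers measure 117 mm over their backs; the gripper's body (75 mm by 190 mm) begins 51 mm behind the grasp point.
Start: joints at [68.646, 18.392, -4.016, 83.108, 1.295, 78.541, -3.26], TCP at [0.245, -0.602, 0.292] pointing down, gripper open.
Joint ranges: [-163.93, 163.93], [-17.29, 119.83], [-79.2, 71.16], [3.27, 140.29], [-89.18, 269.18], [5.43, 117.66], [-154.24, 154.24]. Speed limits (degrees/s): [147.25, 147.25, 180, 180, 180, 180, 180].

INTERFACE

Orientations are given as [roll, pitch, yaw] about the fixed x, y, z axes, in that order (R = Rz(yaw) Ry(pitch) Rx(roll)).
In Python, from cell import env gives the robot as it stands.
- The arm moves only by the tool drive_tool, never from a script. Its argument "commands" is a list of rows, each a list of 7 numbers: the shift along the tool's x, y, z in cm, then the turn, a rotation vector about the tool's x, y, z in degrees, then the opening, from 0 (shut) to 1 (fully open). In form: [[tx, ty, tz, rx, ry, rz, hand], ...]. A call has 1 to 20 rows; each row shifts and turns the commanded pose from where the row before left it, along the tool's axes as they then stand; what a row does not reach is not made up. A row lasts 1/12 s, in which the tool goes at most 41.7 mm and 7.16 degrees, less where a joint would pass 70% of its speed; a pose out of reach is approached as far as the arm can. A call is refused whole if a number of a shift passes 4.17 or a number of a turn 7.16, either way. A call with a gripper value outside its range is refused whole. The fingers move at their own pace and stop on an object; "force" is the grip in N (left out, the last holds). Time passes only in rows, so rows that do not move let the fingers close. It gives the time, the measured TCP pose, the force and the opening at its end, in the units of the state.
- env.get_obs(): the state, without advancing time (a new reading comes with each control period).
- env.read_camera(name): name is "side" or "top"; returns a dict with "img" (384x512x3 uint8, blue, green, red), "mtx" (3x3 intrinsics, pixels), "pose" (4x4, takes a point from camera to world coordinates). Camera axes: x right, y down, z forward; pixel columns grow to the right and rows downward; lengths in m; the calibration is good to about 2 mm. A picture is of the moment at which its call begins. There is no depth.
- env.sign_off(): hands the job in, once; it reports no verdict.
The state is a dict: "time_s": time; "qpos": joint angles; "joint_velocities": joint speeds; "effort": joint torques, N m; "tool_pos": TCP position; "tool_rot": TCP orientation; "force": force on the tool from outside, world axes, zero at the start; "wrist_torque": the same for the moment, N m; "grip_width": finger opening in m.
Only numpy, scipy, OpenCV 4.12 (cv2) and the standard library are available. Lean on these libraries where they do the work, as an engineer would, in place of code of your own. Each camera call takes 0.05 s, during which the arm holds its last target.

TASK

A blue plug is stuck in the clear sleeve on the stand. Take the long push rod with the red handle, push it in through the orange funnel until the plug drops out of the far end into the white tray, then draw the rod out and lay it back on the rest in the place it came from. Leave the short rod and everything else where it is.

Things in the scene. Friction and masses are not known exactly. Their poses are not given: they have to be found in the camera images.
- stand: fixed stand holding a clear plastic sleeve (tube) level, on an aluminium foot 85 x 90 x 8 mm with two dark posts. Origin on the table under the middle of the tube; z up; x along the tube, from the orange funnel (entry) to the open far end over the white tray. Tube axis 90 mm above the table, outside 26 mm and bore 18 mm across, 110 mm long with the funnel
- tube_mouth (a point): centre of the orange funnel's outer rim, on the tube's axis; axes as stand (x points into the tube). The funnel narrows from about 30 mm to the 18 mm bore within 10 mm; no part of the stand lies on the side the rod comes from
- tube_exit (a point): centre of the tube's open far end, on its axis, 110 mm beyond tube_mouth; axes as stand. A sprung steel leaf in the roof of the bore, from 25 mm past the funnel's rim to near this end, hangs to about 7 mm above the axis, bevelled on the entry side; it presses on the plug
- slug_center (a point): middle of the plug: blue plastic cylinder 16.6 mm across, 24 mm long, stuck in the bore within 12 mm of the tube's middle; pushing it takes about 4 to 6 N. It lets go when nearly all out of the far end: push until the rod's tip is about 10 to 15 mm beyond the exit, and it drops into the tray
- tray: fixed white open tray with a black floor, 110 x 110 x 35 mm, walls 4 mm, under the tube's far end. Origin at the centre of its underside, z up, inner floor at 6 mm; its near wall is 10 mm before the tube's exit, and x points the same way as the stand's
- rod_rest: fixed aluminium plate 145 x 130 x 6 mm with two places for rods, at y = +45 and -45 mm. Origin on the table, midway below the two handles; x towards the rods' tips, z up. Each place has a grey block (60 x 16 mm, top at 35 mm) under the handle and a V fork 66 mm ahead, 53 mm high, under the shaft. A resting rod's axis is 48 mm above the table and parallel to x
- long_rod: push rod to use, in either place of the rest: red block handle 60 mm long, 22 wide, 26 high, and a round aluminium shaft 10 mm across reaching 150 mm ahead of it; about 90 g, centre of mass about 40 mm ahead of the origin. Origin at the handle's centre on the shaft's axis; x points to the tip, z up at rest
- long_rod_tip (a point): flat end of the long rod's shaft, 180 mm ahead of its origin; axes as the rod
- short_rod: a shorter rod with a black handle of the same size, shaft only 70 mm long (too short for the tube), in the other place of the rest. Origin at the handle's centre. Leave it alone
- wrench: bystander, leave it alone: steel open-ended wrench about 180 mm long lying flat on the table
- amber_jar: bystander, leave it alone: small amber jar with a white lid, 40 mm wide, 50 mm tall
- white_jar: bystander, leave it alone: small white jar with a green lid, 44 mm wide, 45 mm tall
- beaker: bystander, leave it alone: clear glass beaker, 66 mm wide, 85 mm tall
- collar: bystander, leave it alone: brass ring lying flat, 44 mm wide, 14 mm thick
- wash_bottle: bystander, leave it alone: white bottle with a red cap, 60 mm wide, 150 mm tall
- slug: the same blue plug as a body; its origin is at the lower side of the cylinder as it lies in the tube, 8.3 mm below slug_center; x along its length
Not all that is in view belongs to the job. There is more than one size of the long_rod; the job needs the middle-sized.

How it is judged:
By the outcome, as a careful person would: the job done as asked, in the order asked, and still so for the second after the job is handed in, with the robot touching nothing.
It also fails if it takes over 48 s, if anything falls off the work surface, if the arm or the gripper's body presses on something with over 40 N, if the wrist force passes 120 N, or if a joint passes its speed limit or range.

## Working session

There is one attempt and no reset: what is moved stays moved. The work goes in short steps, Python scripts to look and compute and a tool call to move; the robot and the scene stay as the last step left them, time stands still between calls to the robot, and variables do not carry over. Pictures are saved under pics/ and viewed, and the job is handed in when it is done.

Besides the shell and the picture viewer there is one more tool, called after "Request:" as name(argument=value, ...) on one line, values as JSON. drive_tool: Moves the arm, as the interface text tells. Its arguments: {"type":"object","properties":{"commands":{"type":"array"},"force":{"type":"number"}},"required":["commands"]}

```bash
ls; mkdir -p pics; python3 - <<'E'
from cell import env
import cv2,json
print(env.get_obs())
for n in("side","top"):
    d=env.read_camera(n); cv2.imwrite(f"pics/{n}0.png",d["img"]); print(n,d["mtx"].tolist(),d["pose"].tolist())
    import numpy as np; np.savez(f"cam_{n}.npz",m=d["mtx"],p=d["pose"])
E
```

```text
pics
{'time_s': 0.0, 'qpos': array([68.64489466, 18.44159169, -4.0133027 , 83.1757149 ,  1.29406527,
       78.5411417 , -3.25953144]), 'joint_velocities': array([-0.01181427, -0.03673566,  0.14572842,  0.07166107, -0.03581268,
       -0.00418335, -0.01430417]), 'effort': array([-1.12344583e-04, -4.91288495e+01, -4.04223762e-01, -3.12527919e+01,
       -6.41131564e-02,  4.37730260e-02,  1.89323346e-04]), 'tool_pos': array([ 0.24498812, -0.60160301,  0.29112526]), 'tool_rot': array([-1.79886735e+02,  5.58000878e-03,  2.21630456e+01]), 'force': array([ 0.37864047,  0.14597542, -0.141442  ]), 'wrist_torque': array([-0.00514943, -0.03911942,  0.02124223]), 'grip_width': 0.08676071430527155}
side [[414.53419327674544, 0.0, 257.34750844162596], [0.0, 414.53419327674544, 200.23534097219328], [0.0, 0.0, 1.0]] [[-0.9688809501436756, -0.15358035293710054, 0.1941205286423977, 0.25437027342942026], [-0.24738833561230272, 0.627076857071216, -0.7386295598800936, 0.9267066080005306], [-0.008289502497917689, -0.7636672642698531, -0.6455568089881288, 0.8823393667277019], [0.0, 0.0, 0.0, 1.0]]
top [[361.72863944540626, 0.0, 255.40898836052497], [0.0, 361.72863944540626, 192.56863755172859], [0.0, 0.0, 1.0]] [[0.019143661421585446, -0.989901664228615, 0.14045716565841107, 0.3127176281532505], [-0.9996088979173845, -0.021814224525075906, -0.01749830885432981, -0.012525401129382024], [0.020385569203915765, -0.14006725086824615, -0.9899321157546328, 1.2184366519763699], [0.0, 0.0, 0.0, 1.0]]
```

View pics/side0.png

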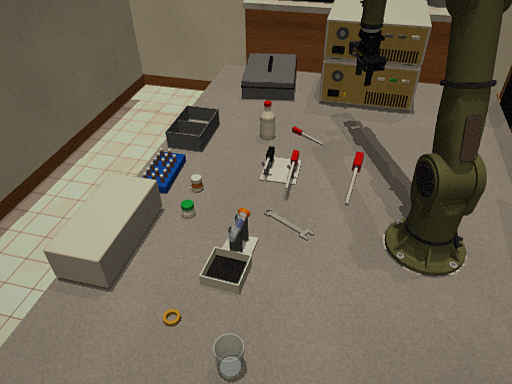

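View pics/top0.png

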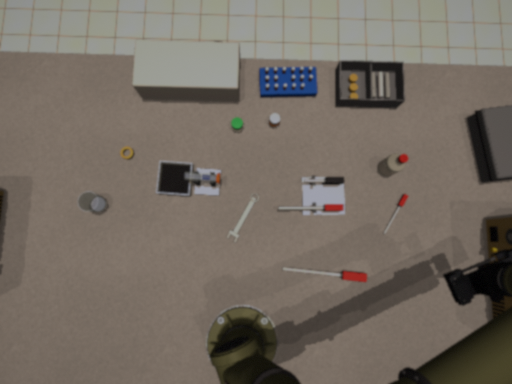

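Three red-handled rods are visible. The one on the rest is the middle size (top view about (278–343, 209)). The stand is near (208,177) and the tray near (175,178). I'll enlarge these.

```bash
python3 - <<'E'
import cv2
t=cv2.imread("pics/top0.png");s=cv2.imread("pics/side0.png")
def c(i,x0,y0,x1,y1,k,n): cv2.imwrite(n,cv2.resize(i[y0:y1,x0:x1],None,fx=k,fy=k,interpolation=cv2.INTER_CUBIC))
c(t,150,150,230,210,10,"pics/c1.png")
c(t,270,165,350,225,10,"pics/c2.png")
c(s,195,200,275,260,10,"pics/c3.png")
c(s,250,140,330,200,10,"pics/c4.png")
E
```

```text
(no output)
```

View pics/c1.png

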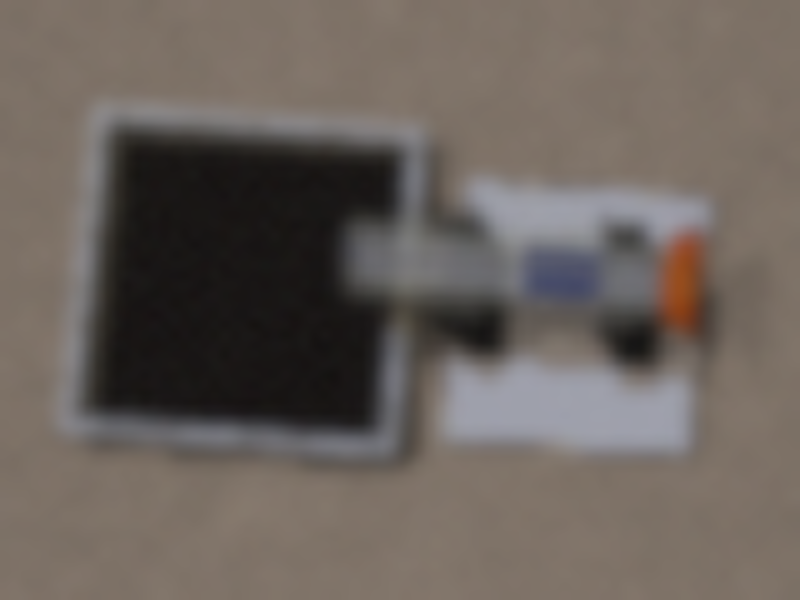

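View pics/c2.png

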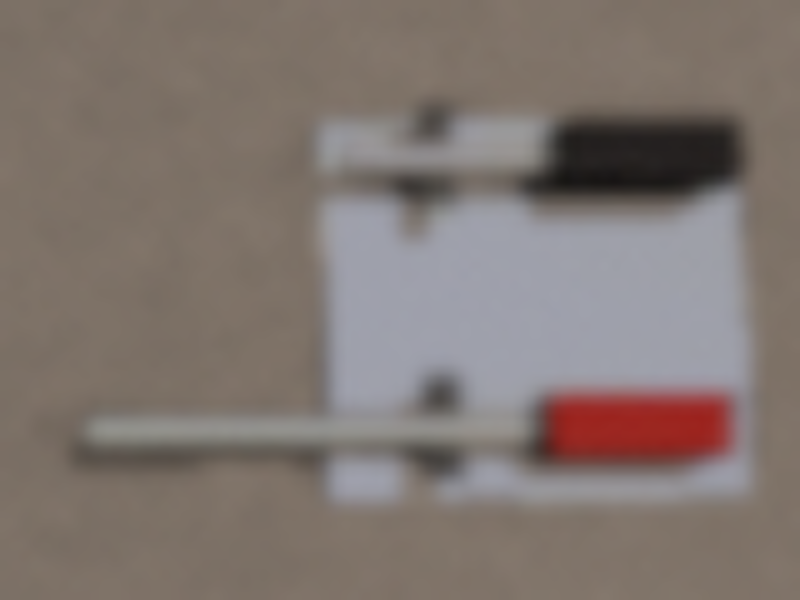

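View pics/c3.png

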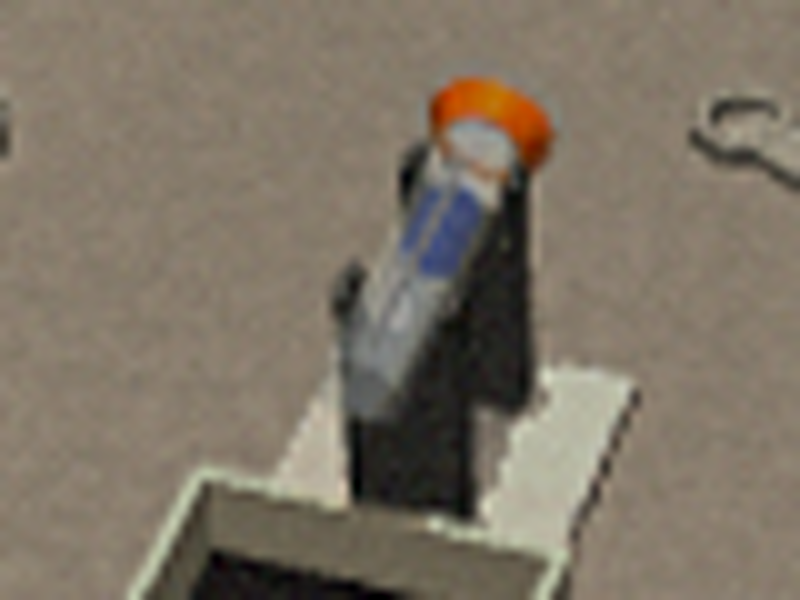

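View pics/c4.png

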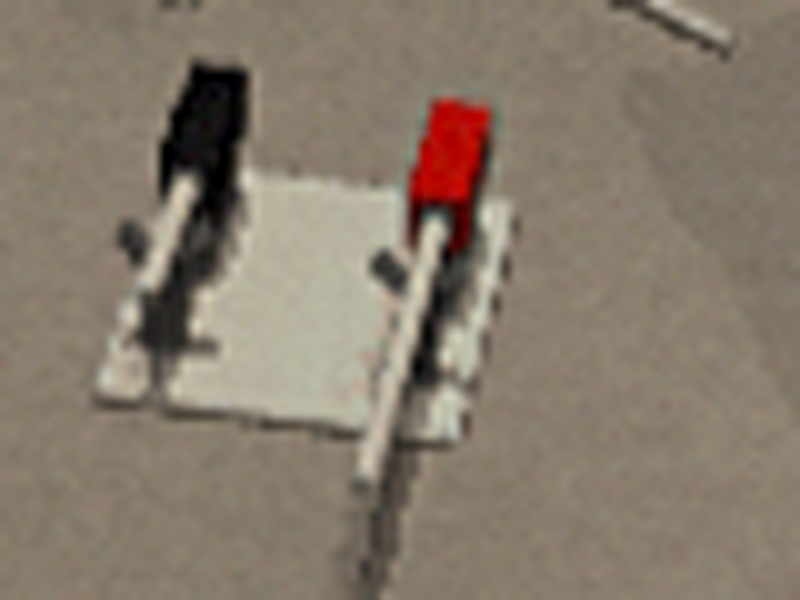

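```bash
cat > h.py <<'E'
import numpy as np
from scipy.optimize import least_squares
C={n:np.load(f"cam_{n}.npz") for n in("top","side")}
def proj(n,P):
    P=np.atleast_2d(P);c=C[n];q=(P-c["p"][:3,3])@c["p"][:3,:3]
    q=q@c["m"].T; return q[:,:2]/q[:,2:]
def place(x,y,yaw,L):
    L=np.atleast_2d(L);c,s=np.cos(yaw),np.sin(yaw)
    return np.c_[x+c*L[:,0]-s*L[:,1],y+s*L[:,0]+c*L[:,1],L[:,2]]
def crop(x0,y0,u,k=10): u=np.atleast_2d(u); return np.array([x0,y0])+(u+.5)/k-.5
def ray(n,uv,z):
    c=C[n];d=c["p"][:3,:3]@np.linalg.solve(c["m"],[uv[0],uv[1],1]);o=c["p"][:3,3]
    return o+d*(z-o[2])/d[2]
E
python3 - <<'E'
from h import *
th=np.linspace(0,2*np.pi,60)
def circ(x,r): return np.c_[np.full(60,x),r*np.cos(th),90+r*np.sin(th)]/1000
foot=np.array([[-42.5,45],[-42.5,-45]])
# top: image up=+x world = stand -y ; stand x=+y world (image left)
F=np.array([[-42.5,-45,8],[-42.5,45,8],[42.5,45,8]])/1000
Fo=crop(150,150,[[712,192],[692,455],[440,442]])
Fs=np.array([[-42.5,45,8]])/1000; Fso=crop(195,200,[[638,380]])
T=np.array([[155,-55,35],[45,-55,35],[45,55,35],[155,55,35]])/1000
To=crop(150,150,[[95,105],[432,128],[402,462],[58,437]])
def res(p,parts=False):
    x,y,a=p;pl=lambda L:place(x,y,a,L)
    r=[("foot",proj("top",pl(F))-Fo),("foots",proj("side",pl(Fs))-Fso)]
    q=proj("top",pl(circ(-.055*1000,15)));e=crop(150,150,[[705,232],[705,332]])
    r.append(("rimT",np.array([q[:,0].max()-e[0,0],q[:,1].min()-e[0,1],q[:,1].max()-e[1,1]])))
    q=proj("side",pl(circ(-55,15)));e=crop(195,200,[[430,77],[553,77]])
    r.append(("rimS",np.array([q[:,0].min()-e[0,0],q[:,0].max()-e[1,0],q[:,1].min()-e[0,1]])))
    q=proj("top",pl(circ(55,13)));e=crop(150,150,[[342,218],[342,300]])
    r.append(("exT",np.array([q[:,0].min()-e[0,0],q[:,1].min()-e[0,1],q[:,1].max()-e[1,1]])))
    q=proj("side",pl(circ(55,13)));e=crop(195,200,[[342,422]])
    r.append(("exS",np.array([q[:,0].min()-e[0,0],q[:,1].max()-e[0,1]])))
    r.append(("tray",proj("top",pl(T))-To))
    if parts:
        for n,v in r: print(n,np.round(v,2).tolist())
    return np.concatenate([v.ravel() for _,v in r])
x0=ray("top",(208,177),.05)
s=least_squares(res,[x0[0],x0[1],1.6],loss="soft_l1",f_scale=.5);print("stand",s.x,np.degrees(s.x[2]))
res(s.x,True)
print("mouth",place(*s.x,[[-.055,0,.09]]))
# rod
H=np.array([[30,-11,61],[-30,-11,61],[-30,11,61],[30,11,61]])/1000
Ho=crop(270,165,[[548,395],[735,395],[733,459],[548,459]])
Hs=np.array([[-30,-11,61],[-30,11,61]])/1000; Hso=crop(250,140,[[433,98],[490,104]])
tip=np.array([[180,0,48]])/1000
P=np.array([[-67.5,-20,6]])
def res2(p,parts=False):
    x,y,a=p;pl=lambda L:place(x,y,a,L)
    r=[("H",proj("top",pl(H))-Ho),("Hs",proj("side",pl(Hs))-Hso),("tipT",proj("top",pl(tip))-crop(270,165,[[85,432]])),("tipS",proj("side",pl(tip))-crop(250,140,[[361,482]]))]
    if parts:
        for n,v in r: print(n,np.round(v,2).tolist())
    return np.concatenate([v.ravel() for _,v in r])
x0=ray("top",(334,207),.05)
s=least_squares(res2,[x0[0],x0[1],1.6],loss="soft_l1",f_scale=.5);print("rod",s.x,np.degrees(s.x[2]))
res2(s.x,True)
for uv in ([318,118],[742,120],[750,498],[328,500]): print("plate",ray("top",crop(270,165,[uv])[0],.006))
E
```

```text
stand [0.51976235 0.13418116 1.53122137] 87.73252176935675
foot [[-1.26, 0.18], [-1.2, 0.03], [-1.23, -0.21]]
foots [[-0.52, 0.54]]
rimT [0.82, 0.3, -0.23]
rimS [1.3, -1.05, 0.52]
exT [1.05, 0.19, 0.21]
exS [-2.25, -0.02]
tray [[0.73, 0.61], [0.08, 0.36], [0.31, -0.38], [1.22, 0.08]]
mouth [[0.5175863  0.07922423 0.09      ]]
rod [ 0.43523619 -0.28698247  1.59476117] 91.37308424971695
H [[0.1, -0.34], [-0.13, -0.39], [0.33, -0.01], [0.31, 0.05]]
Hs [[0.16, 0.1], [0.54, 0.22]]
tipT [[-0.24, -0.12]]
tipS [[0.11, 0.64]]
plate [ 0.54415606 -0.18983707  0.006     ]
plate [ 0.54680446 -0.33541516  0.006     ]
plate [ 0.41715892 -0.33615275  0.006     ]
plate [ 0.41351577 -0.19338276  0.006     ]
```

Request:
drive_tool(commands=[[0,0,0,0,0,-5.76,1],[0,0,0,0,0,-5.76,1],[0,0,0,0,0,-5.76,1],[0,0,0,0,0,-5.76,1],[0,0,0,0,0,-5.76,1],[0,0,0,0,0,-5.76,1],[0,0,0,0,0,-5.76,1],[0,0,0,0,0,-5.76,1],[0,0,0,0,0,-5.76,1],[0,0,0,0,0,-5.76,1],[0,0,0,0,0,-5.76,1],[0,0,0,0,0,-5.76,1]])

```text
time_s: 1.1
tool_pos: [0.2451, -0.6018, 0.2916]
tool_rot: [-180.0, -0.1, 91.6]
force: [-0.6, -0.0, -0.8]
grip_width: 0.0867
```

Request:
drive_tool(commands=[[2.4,1.5,0,0,0,0,1],[2.4,1.5,0,0,0,0,1],[2.4,1.5,0,0,0,0,1],[2.4,1.5,0,0,0,0,1],[2.4,1.5,0,0,0,0,1],[2.4,1.5,0,0,0,0,1],[2.4,1.5,0,0,0,0,1],[2.4,1.5,0,0,0,0,1],[2.4,1.5,0,0,0,0,1],[2.4,1.5,0,0,0,0,1],[2.4,1.5,0,0,0,0,1],[2.4,1.5,0,0,0,0,1],[2.2,1.7,0,0,0,0,1],[0,0,0,0,0,0,1],[0,0,0,0,0,0,1]])

```text
time_s: 2.35
tool_pos: [0.436, -0.2859, 0.2921]
tool_rot: [-180.0, -0.0, 91.5]
force: [0.5, -0.2, 0.1]
grip_width: 0.0869
```

Request:
drive_tool(commands=[[-0.1,-0.1,3,0,0,0,1],[0,0,3,0,0,0,1],[0,0,3,0,0,0,1],[0,0,3,0,0,0,1],[0,0,2.2,0,0,0,1],[0,0,0,0,0,0,1]])

```text
time_s: 2.85
tool_pos: [0.4302, -0.2884, 0.1451]
tool_rot: [-179.5, -0.3, 91.2]
force: [-1.1, 0.4, 0.1]
grip_width: 0.087
```

```bash
cat >> h.py <<'E'
def snap(tag,boxes,k=None):
    from cell import env;import cv2
    for n,(x0,y0,x1,y1) in boxes.items():
        i=env.read_camera(n)["img"]; cv2.imwrite(f"pics/{n}_{tag}_full.png",i)
        f=800/(x1-x0); cv2.imwrite(f"pics/{n}_{tag}.png",cv2.resize(i[y0:y1,x0:x1],None,fx=f,fy=f,interpolation=cv2.INTER_CUBIC))
E
python3 -c "
from h import *
snap('a',dict(side=(230,110,350,200),top=(260,150,380,240)))"
```

```text
(no output)
```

View pics/side_a.png

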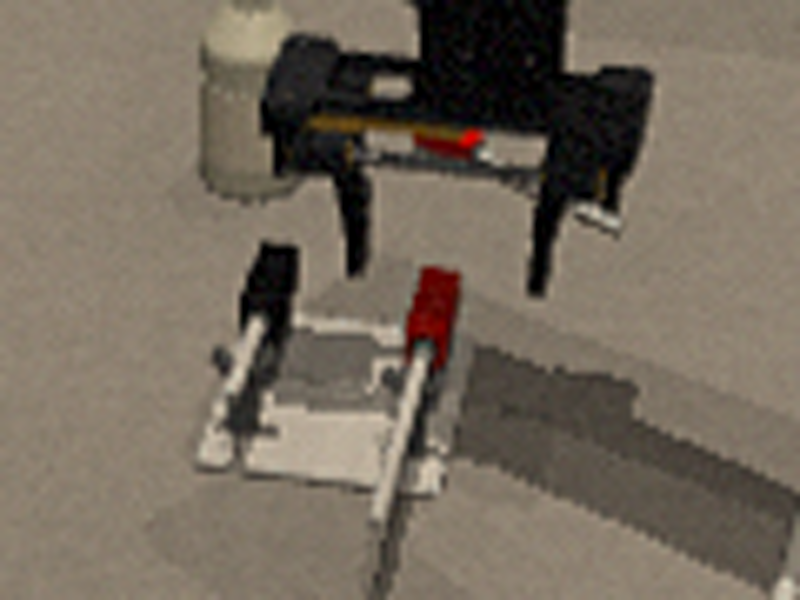

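View pics/top_a.png

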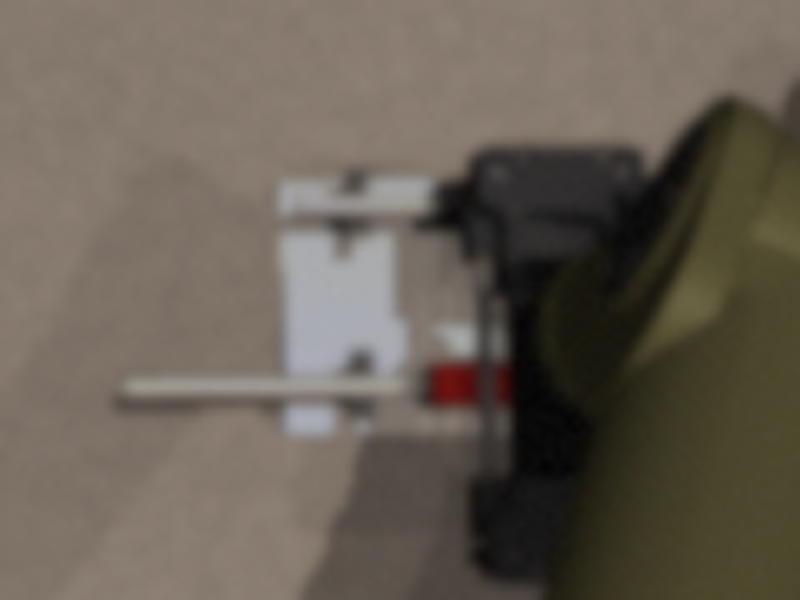

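```bash
python3 -c "
from cell import env
o=env.get_obs();print(o['tool_pos'],o['tool_rot'],o['qpos'],o['joint_velocities'])"
```

```text
[ 0.43328722 -0.28954813  0.14992869] [-1.79912813e+02 -5.28665989e-02  9.11845272e+01] [ 55.7625248   11.59239931 -27.25768586 109.97734283   6.10237091
  59.93187848  27.0916986 ] [-0.15217504 -1.8141751  -0.63405752 -2.3502789  -0.21369509 -0.18011037
 -0.01144218]
```

Request:
drive_tool(commands=[[0.1,0.1,1,0,0,0,1],[0,0,1,0,0,0,1],[0,0,1,0,0,0,1],[0,0,1,0,0,0,1],[0,0,0.9,0,0,0,1],[0,0,0,0,0,0,1],[0,0,0,0,0,0,1],[0,0,0,0,0,0,1]])

```text
time_s: 3.62
tool_pos: [0.4354, -0.2877, 0.1014]
tool_rot: [180.0, 0.0, 91.3]
force: [-0.0, 0.1, -0.3]
grip_width: 0.0872
```

Request:
drive_tool(commands=[[0,0,0,0,0,0,0],[0,0,0,0,0,0,0],[0,0,0,0,0,0,0],[0,0,0,0,0,0,0],[0,0,0,0,0,0,0],[0,0,0,0,0,0,0],[0,0,0,0,0,0,0],[0,0,0,0,0,0,0]], force=35)

```text
time_s: 4.28
tool_pos: [0.4352, -0.2877, 0.1013]
tool_rot: [180.0, 0.0, 91.3]
force: [0.2, 1.1, 0.1]
grip_width: 0.0419
```

Request:
drive_tool(commands=[[0,0,0,0,0,0,0],[0,0,0,0,0,0,0],[0,0,0,0,0,0,0],[0,0,0,0,0,0,0],[0,0,0,0,0,0,0],[0,0,0,0,0,0,0]])

```text
time_s: 4.78
tool_pos: [0.4353, -0.2877, 0.1013]
tool_rot: [180.0, 0.0, 91.3]
force: [-0.3, 0.2, 0.4]
grip_width: 0.0215
```

Request:
drive_tool(commands=[[0,0,-0.5,0,0,0,0],[0,0,-0.8,0,0,0,0],[0,0,-1,0,0,0,0],[0,0,-1,0,0,0,0],[0,0,-0.9,0,0,0,0],[0,0,0,0,0,0,0],[0,0,0,0,0,0,0],[0,0,0,0,0,0,0]])

```text
time_s: 5.45
tool_pos: [0.435, -0.2877, 0.1432]
tool_rot: [-180.0, 0.0, 91.3]
force: [-0.6, -0.6, -1.2]
grip_width: 0.0217
```

```bash
python3 - <<'E'
from h import *
from cell import env
o=env.get_obs();print(o['tool_pos'],o['tool_rot'],o['force'],o['wrist_torque'],o['grip_width'])
snap('b',dict(side=(230,110,350,200),top=(260,150,380,240)))
E
```

```text
[ 0.43495403 -0.28769134  0.14322715] [-1.79986017e+02  1.05248204e-02  9.12739813e+01] [-0.61119628 -0.55802342 -1.21241081] [-0.00432549 -0.10364217 -0.02538869] 0.021658155416944838
```

View pics/side_b.png

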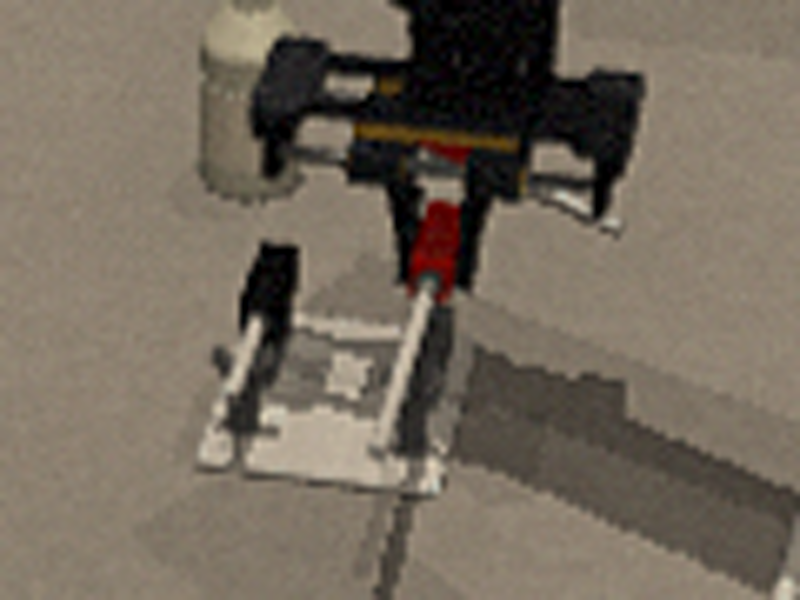

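View pics/top_b.png

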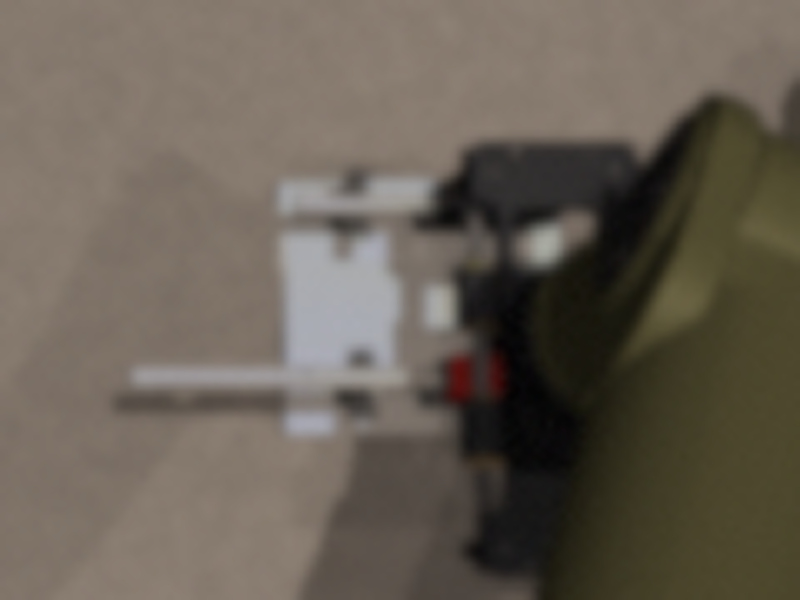

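```bash
python3 - <<'E'
from h import *
tip=place(0.435,-0.2877,np.radians(91.3),[[.1807,0,.0898]])
print(tip,proj("top",tip),proj("side",tip),"obs top 279.8,206.5 side 287.3,177")
# tube yaw from top rows: rim centre v, exit centre v
for nm,uv in(("rim",(700,282)),("exit",(345,259)),("mid tube",(470,268))):
    print(nm,ray("top",crop(150,150,[uv])[0],.09))
E0=None
cor=[ray("top",crop(150,150,[u])[0],.035)[:2] for u in([95,105],[432,128],[402,462],[58,437])]
for a,b in((1,0),(2,3)): d=cor[b]-cor[a];print("tray x yaw",np.degrees(np.arctan2(d[1],d[0])),np.linalg.norm(d))
d=cor[1]-cor[2];print("tray yaw",np.degrees(np.arctan2(d[1],d[0]))+90)
f=[ray("top",crop(150,150,[u])[0],.008)[:2] for u in([712,192],[692,455],[440,442])]
d=f[0]-f[1];print("foot",np.degrees(np.arctan2(d[1],d[0]))+90,np.linalg.norm(d));d=f[2]-f[1];print(np.degrees(np.arctan2(d[1],d[0])),np.linalg.norm(d),(f[0]+f[2])/2)
E
```

```text
[[ 0.4309004  -0.10704651  0.0898    ]] [[278.89886671 206.31674085]] [[286.2412787  178.03818279]] obs top 279.8,206.5 side 287.3,177
rim [0.51765918 0.08185914 0.09      ]
exit [0.52247522 0.19403401 0.09      ]
mid tube [0.52049127 0.15455248 0.09      ]
tray x yaw 87.3650153727885 0.1122332889335098
tray x yaw 87.05153455437629 0.11310909864352858
tray yaw 87.47051056005418
foot 87.60380172628741 0.09054698857856622
88.27086865089768 0.08485213705240884 [0.51980908 0.1299672 ]
```

Request:
drive_tool(commands=[[0,0,0,0,0,1.9,0],[0,0,0,0,0,1.9,0],[0.8,0.33,0,0,0,0,0],[1.6,0.66,0,0,0,0,0],[2,0.8,0,0,0,0,0],[2,0.8,0,0,0,0,0],[2,0.8,0,0,0,0,0],[2,0.8,0,0,0,0,0],[2,0.8,0,0,0,0,0],[2,0.8,0,0,0,0,0],[1.4,0.56,0,0,0,0,0],[0.8,0.3,0,0,0,0,0],[0,0,0,0,0,0,0],[0,0,0,0,0,0,0],[0,0,0,0,0,0,0]])

```text
time_s: 6.8
tool_pos: [0.5084, -0.126, 0.143]
tool_rot: [-180.0, 0.0, 87.4]
force: [0.2, 0.3, -0.6]
grip_width: 0.0219
```

```bash
python3 - <<'E'
from h import *
from cell import env
snap('c',dict(side=(210,170,290,230),top=(150,150,310,240)))
o=env.get_obs();print(o['tool_pos'],o['tool_rot'],o['force'])
E
```

```text
[ 0.50840345 -0.1261221   0.14308792] [-1.79972447e+02  3.45648598e-02  8.73698307e+01] [ 0.24234328 -0.31151892 -1.13887188]
```

View pics/side_c.png

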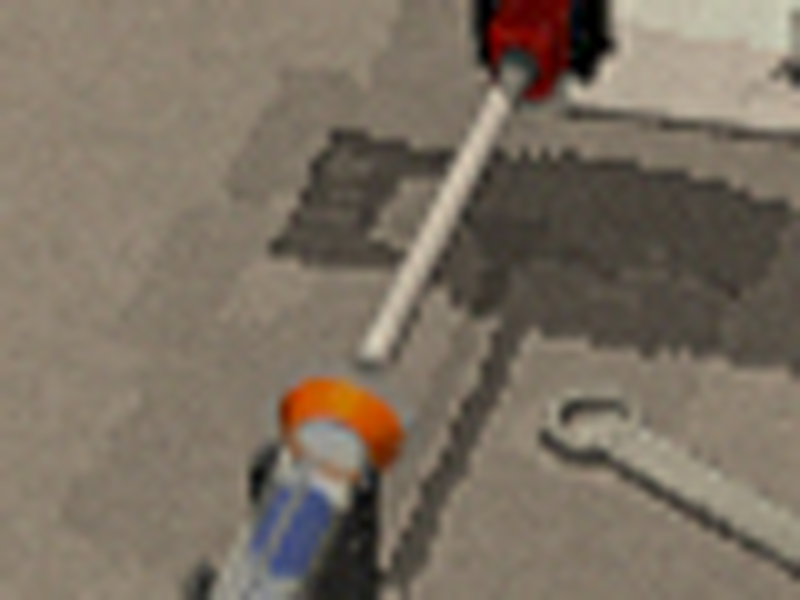

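View pics/top_c.png

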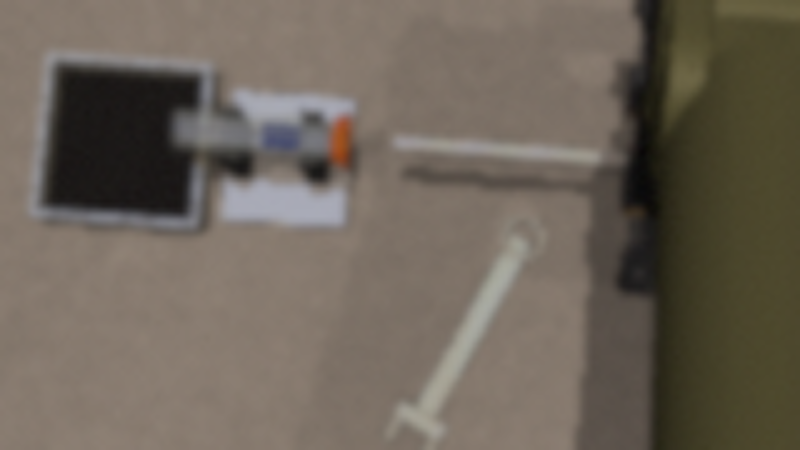

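```bash
python3 - <<'E'
import cv2
t=cv2.imread("pics/top_c_full.png")
cv2.imwrite("pics/c5.png",cv2.resize(t[158:198,180:260],None,fx=10,fy=10,interpolation=cv2.INTER_CUBIC))
E
```

```text
(no output)
```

View pics/c5.png

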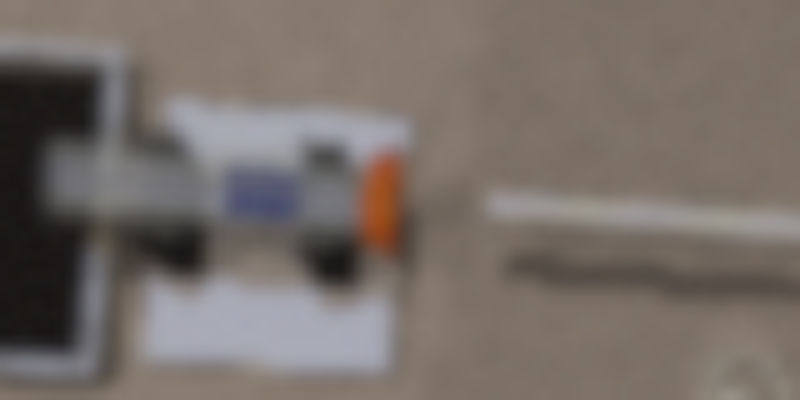

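Request:
drive_tool(commands=[[0,-0.2,0.05,0,0,0,0],[0.8,0,0,0,0,0,0],[1,0,0,0,0,0,0],[1,0,0,0,0,0,0],[0.8,0,0,0,0,0,0],[0.4,0,0,0,0,0,0],[0,0,0,0,0,0,0],[0,0,0,0,0,0,0]])

```text
time_s: 7.57
tool_pos: [0.5088, -0.0844, 0.1428]
tool_rot: [180.0, 0.0, 87.5]
force: [0.2, -0.8, -0.7]
grip_width: 0.022
```

```bash
python3 - <<'E'
from h import *
from cell import env
snap('d',dict(side=(210,190,270,235),top=(180,158,260,198)))
o=env.get_obs();print(o['tool_pos'],o['tool_rot'],o['force'])
E
```

```text
[ 0.50866312 -0.0851461   0.14271369] [-1.79997217e+02  2.61291858e-02  8.74623773e+01] [1.07195427 0.01239382 0.08944544]
```

View pics/side_d.png

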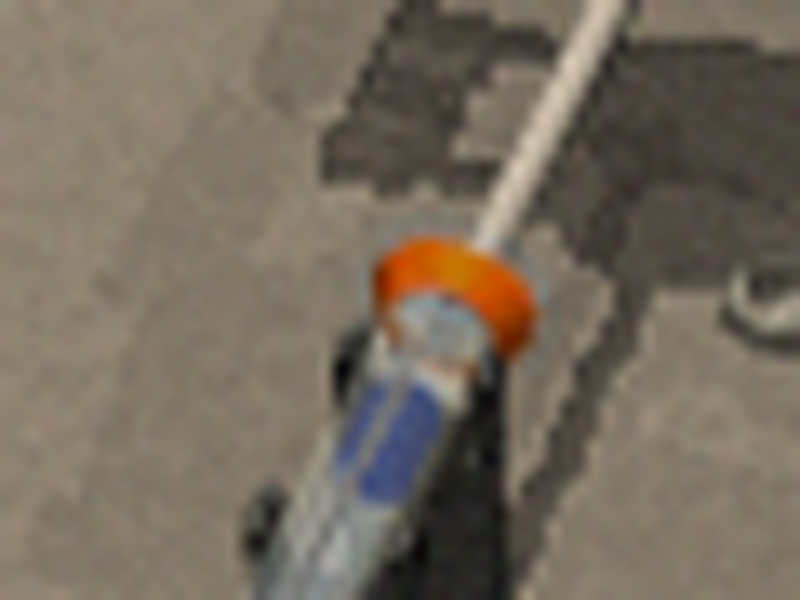

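View pics/top_d.png

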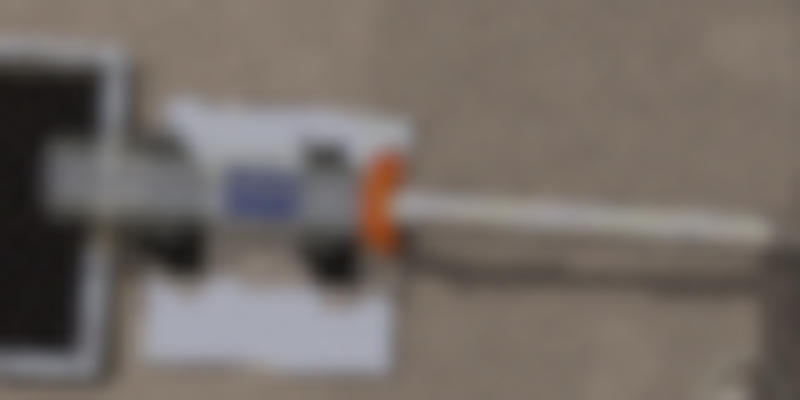

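Request:
drive_tool(commands=[[0.5,0,0,0,0,0,0],[0.5,0,0,0,0,0,0],[0.5,0,0,0,0,0,0],[0.5,0,0,0,0,0,0],[0.5,0,0,0,0,0,0],[0,0,0,0,0,0,0],[0,0,0,0,0,0,0]])

```text
time_s: 8.25
tool_pos: [0.5098, -0.0595, 0.1428]
tool_rot: [180.0, 0.0, 87.5]
force: [-0.2, -0.5, -1.0]
grip_width: 0.0217
```

```bash
python3 - <<'E'
from h import *
from cell import env
snap('e',dict(side=(210,190,270,235),top=(180,158,260,198)))
o=env.get_obs();print(o['tool_pos'],o['tool_rot'],o['force'],o['wrist_torque'])
E
```

```text
[ 0.50978019 -0.05957274  0.14271242] [-1.79998440e+02 -1.87589959e-02  8.74788518e+01] [-0.91844207 -0.73225275 -0.20501737] [-0.29670141 -0.12125187  0.01389626]
```

View pics/side_e.png

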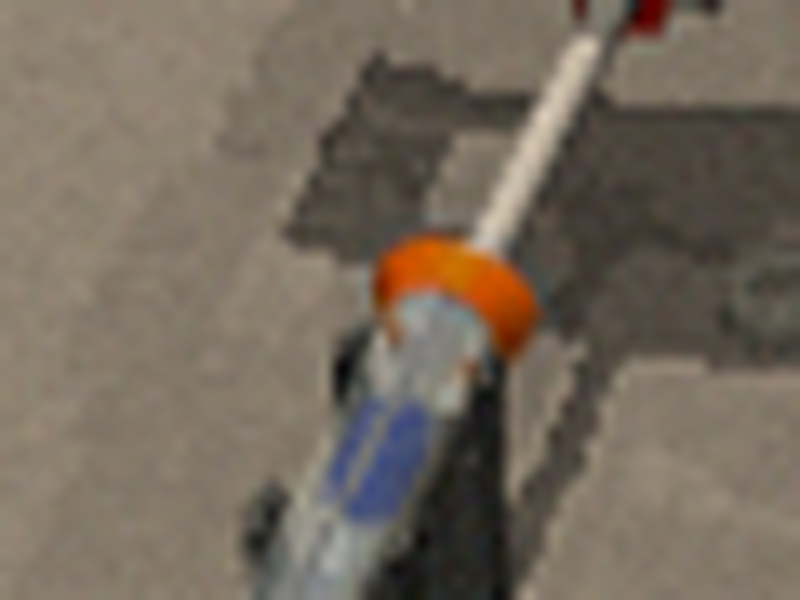

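View pics/top_e.png

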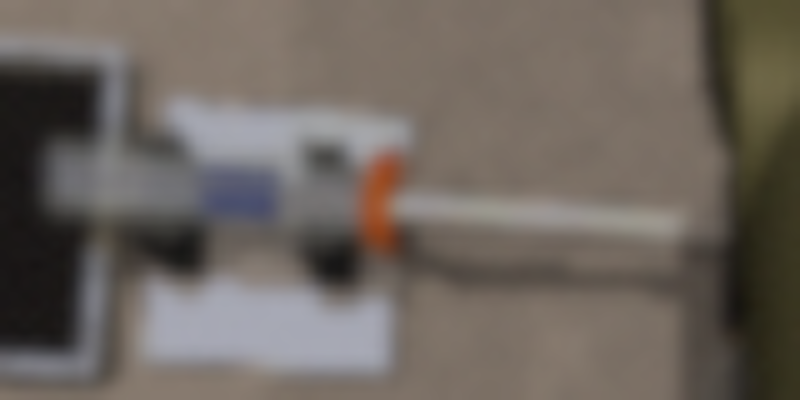

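Request:
drive_tool(commands=[[0.6,0,0,0,0,0,0],[0.6,0,0,0,0,0,0],[0.6,0,0,0,0,0,0],[0.6,0,0,0,0,0,0],[0.6,0,0,0,0,0,0],[0.6,0,0,0,0,0,0],[0.6,0,0,0,0,0,0],[0.6,0,0,0,0,0,0],[0.6,0,0,0,0,0,0],[0.6,0,0,0,0,0,0],[0.5,0,0,0,0,0,0],[0,0,0,0,0,0,0]])

```text
time_s: 9.35
tool_pos: [0.5126, 0.0083, 0.1428]
tool_rot: [-180.0, -0.2, 87.6]
force: [0.6, 0.2, -0.5]
grip_width: 0.0218
```

```bash
python3 - <<'E'
from h import *
from cell import env
snap('f',dict(side=(190,190,290,265),top=(150,150,250,210)))
o=env.get_obs();print(o['tool_pos'],o['tool_rot'],o['force'],o['wrist_torque'])
E
```

```text
[0.51254645 0.00682372 0.14271387] [-1.79990933e+02 -8.21549413e-02  8.75854110e+01] [-0.04779454  0.034745   -1.43855093] [-0.04629589 -0.11140452 -0.00679136]
```

View pics/side_f.png

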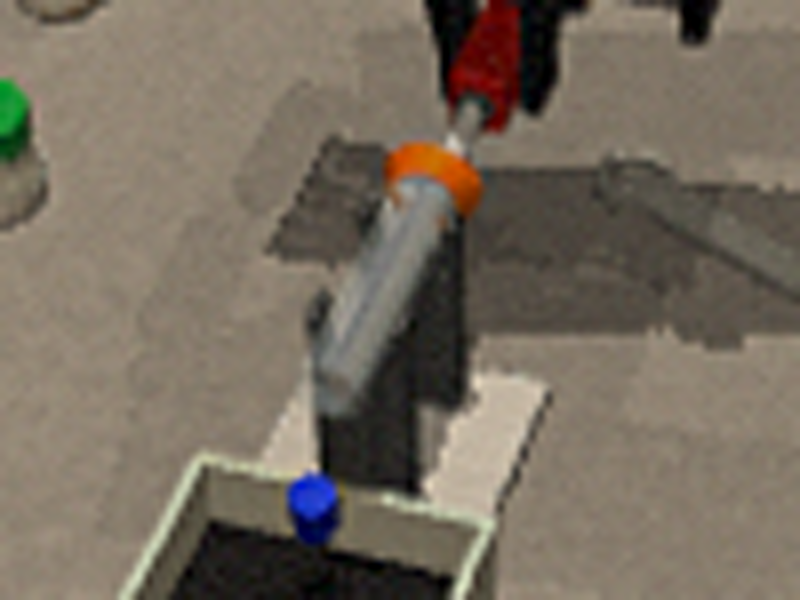

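View pics/top_f.png

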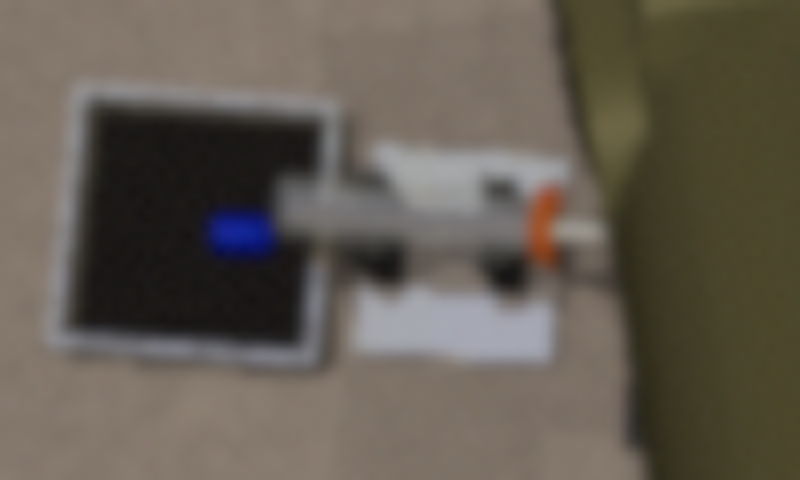

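Request:
drive_tool(commands=[[-0.6,0,0,0,0,0,0],[-1,0,0,0,0,0,0],[-1.2,0,0,0,0,0,0],[-1.2,0,0,0,0,0,0],[-1.2,0,0,0,0,0,0],[-1.2,0,0,0,0,0,0],[-1.2,0,0,0,0,0,0],[-1.2,0,0,0,0,0,0],[-1.2,0,0,0,0,0,0],[-1.2,0,0,0,0,0,0],[-1.2,0,0,0,0,0,0],[-1,0,0,0,0,0,0],[-0.6,0,0,0,0,0,0],[0,0,0,0,0,0,0],[0,0,0,0,0,0,0]])

```text
time_s: 10.7
tool_pos: [0.5065, -0.1346, 0.1427]
tool_rot: [-180.0, -0.0, 87.5]
force: [-0.3, 0.6, -0.8]
grip_width: 0.0215
```

```bash
python3 - <<'E'
from h import *
from cell import env
snap('g',dict(side=(190,160,310,250),top=(150,150,310,240)))
o=env.get_obs();print(o['tool_pos'],o['tool_rot'],o['force'],o['wrist_torque'])
E
```

```text
[ 0.50659538 -0.13376951  0.14272925] [-1.79999151e+02 -2.70681185e-02  8.75459866e+01] [-0.49339505 -0.50006571 -0.91883363] [-0.03058733 -0.04570565  0.00039625]
```

View pics/side_g.png

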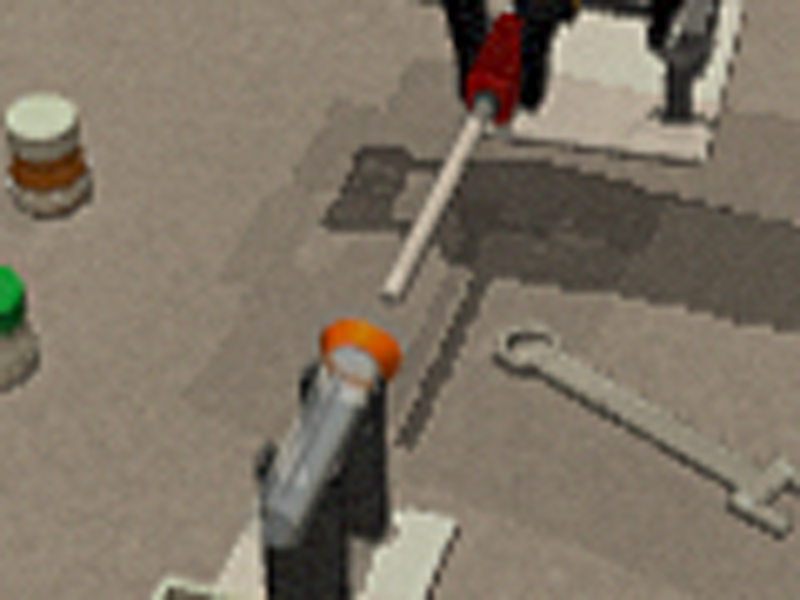

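View pics/top_g.png

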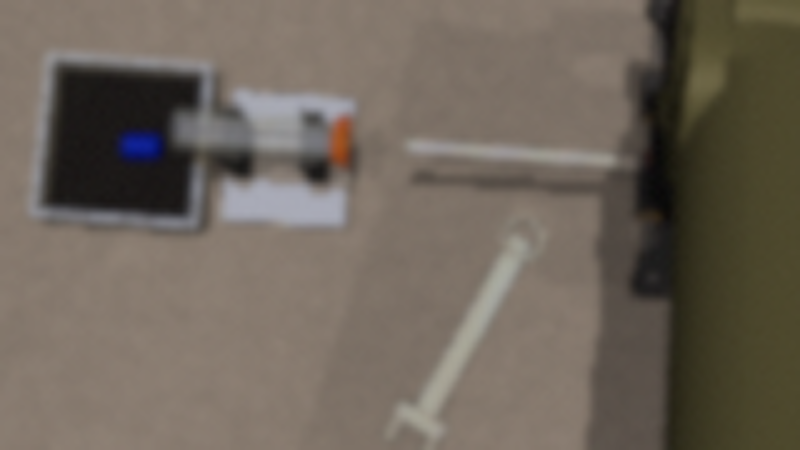

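Request:
drive_tool(commands=[[-0.8,-0.33,0,0,0,0,0],[-1.4,-0.6,0,0,0,0,0],[-1.8,-0.75,0,0,0,0,0],[-1.8,-0.75,0,0,0,0,0],[-1.8,-0.75,0,0,0,0,0],[-1.8,-0.75,0,0,0,0,0],[-1.8,-0.75,0,0,0,0,0],[-1.8,-0.75,0,0,0,0,0],[-1.6,-0.6,0,0,0,0,0],[-1.08,-0.43,0,0,0,0,0],[0,0,0,0,0,-1.9,0],[0,0,0,0,0,-1.85,0],[0,0,0,0,0,0,0],[0,0,0,0,0,0,0],[0,0,0,0,0,0,0],[0,0,0,0,0,0,0]])

```text
time_s: 12.13
tool_pos: [0.4352, -0.2882, 0.1428]
tool_rot: [180.0, 0.0, 91.2]
force: [0.0, 0.3, -1.0]
grip_width: 0.0217
```

```bash
python3 - <<'E'
from h import *
from cell import env
o=env.get_obs();print(o['tool_pos'],o['tool_rot'],o['force'],o['wrist_torque'])
snap('h',dict(side=(230,110,350,200),top=(260,150,380,240)))
E
```

```text
[ 0.43519848 -0.2881938   0.14277124] [1.79997237e+02 4.52759650e-03 9.12427536e+01] [ 0.04226135  0.32932242 -0.98692808] [-0.03570328 -0.09068176 -0.03980099]
```

View pics/side_h.png

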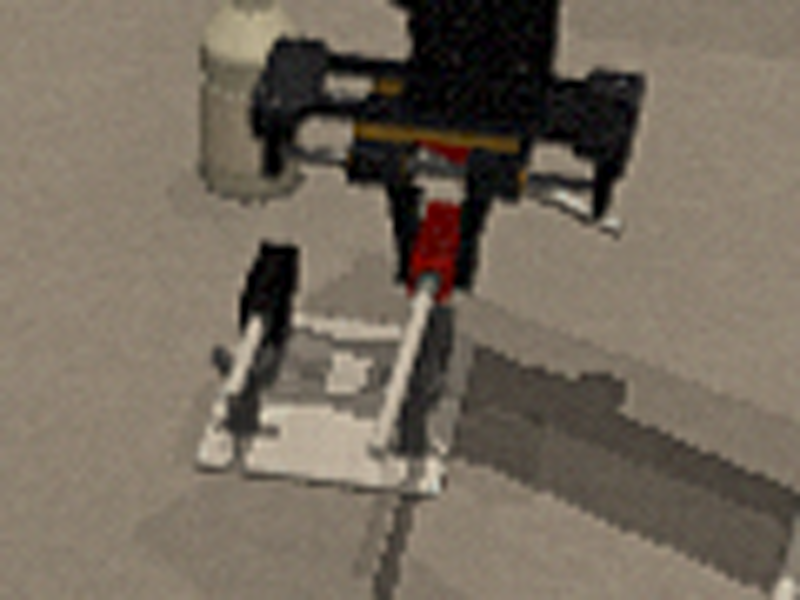

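View pics/top_h.png

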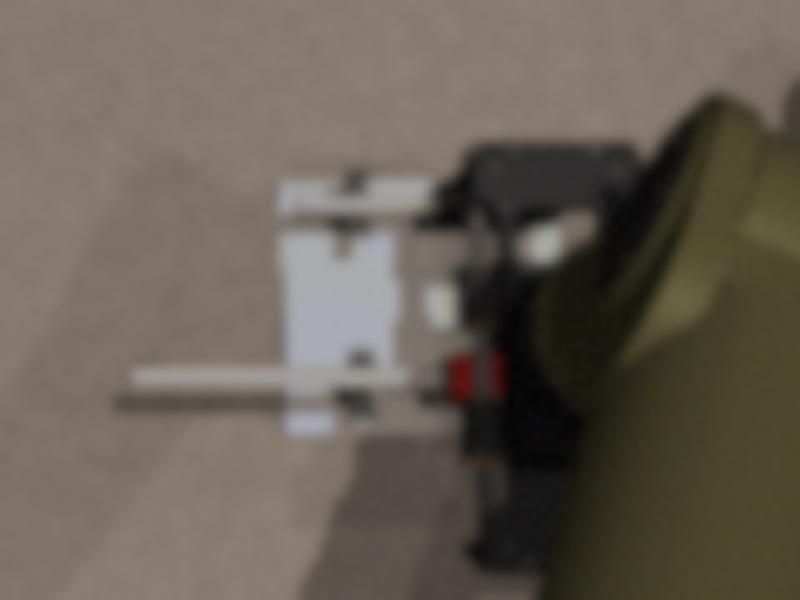

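Request:
drive_tool(commands=[[0.05,0,0.6,0,0,0,0],[0,0,0.8,0,0,0,0],[0,0,0.8,0,0,0,0],[0,0,0.8,0,0,0,0],[0,0,0.5,0,0,0,0],[0,0,0.4,0,0,0,0],[0,0,0.2,0,0,0,0],[0,0,0,0,0,0,0],[0,0,0,0,0,0,0],[0,0,0,0,0,0,0]])

```text
time_s: 13.07
tool_pos: [0.4351, -0.2881, 0.1019]
tool_rot: [180.0, 0.0, 91.2]
force: [0.1, 0.6, -1.1]
grip_width: 0.0219
```

Request:
drive_tool(commands=[[0,0,0.05,0,0,0,0],[0,0,0,0,0,0,0],[0,0,0,0,0,0,0]])

```text
time_s: 13.32
tool_pos: [0.4352, -0.2881, 0.1014]
tool_rot: [180.0, 0.0, 91.2]
force: [0.5, -0.1, -0.6]
grip_width: 0.0215
```

Request:
drive_tool(commands=[[0,0,0,0,0,0,0.3],[0,0,0,0,0,0,0.4],[0,0,0,0,0,0,0.5],[0,0,0,0,0,0,0.6],[0,0,0,0,0,0,0.8],[0,0,0,0,0,0,1],[0,0,0,0,0,0,1],[0,0,0,0,0,0,1],[0,0,0,0,0,0,1],[0,0,0,0,0,0,1],[0,0,0,0,0,0,1],[0,0,0,0,0,0,1]])

```text
time_s: 14.32
tool_pos: [0.4351, -0.288, 0.1013]
tool_rot: [180.0, 0.0, 91.2]
force: [-0.3, 0.0, -0.6]
grip_width: 0.0853
```

Fingers are open. I'll rise straight up, then back away so the cameras can see the rod.

Request:
drive_tool(commands=[[0,0,-0.8,0,0,0,1],[0,0,-1.5,0,0,0,1],[0,0,-2,0,0,0,1],[0,0,-3,0,0,0,1],[0,0,-3,0,0,0,1],[0,0,-3,0,0,0,1],[0,0,-3,0,0,0,1],[-2,-1,-2,0,0,0,1],[-2,-1,0,0,0,0,1],[-2,-1,0,0,0,0,1],[-2,-1,0,0,0,0,1],[-2,-1,0,0,0,0,1],[-2,-1,0,0,0,0,1],[-2,-1,0,0,0,0,1],[-2,-1,0,0,0,0,1],[-2,-1,0,0,0,0,1],[0,0,0,0,0,0,1],[0,0,0,0,0,0,1]])

```text
time_s: 15.82
tool_pos: [0.3479, -0.4709, 0.2845]
tool_rot: [180.0, -0.0, 91.1]
force: [0.2, 0.4, 0.4]
grip_width: 0.0875
```

```bash
python3 - <<'E'
from h import *
from cell import env
import cv2
o=env.get_obs();print(o['time_s'],o['tool_pos'],o['tool_rot'],o['force'])
snap('i',dict(side=(250,140,330,200),top=(270,165,350,225)))
E
```

```text
15.8167 [ 0.3478863  -0.47086151  0.28449695] [ 1.79997183e+02 -7.94683595e-03  9.10712820e+01] [0.17764059 0.36391552 0.37205699]
```

View pics/top_i.png

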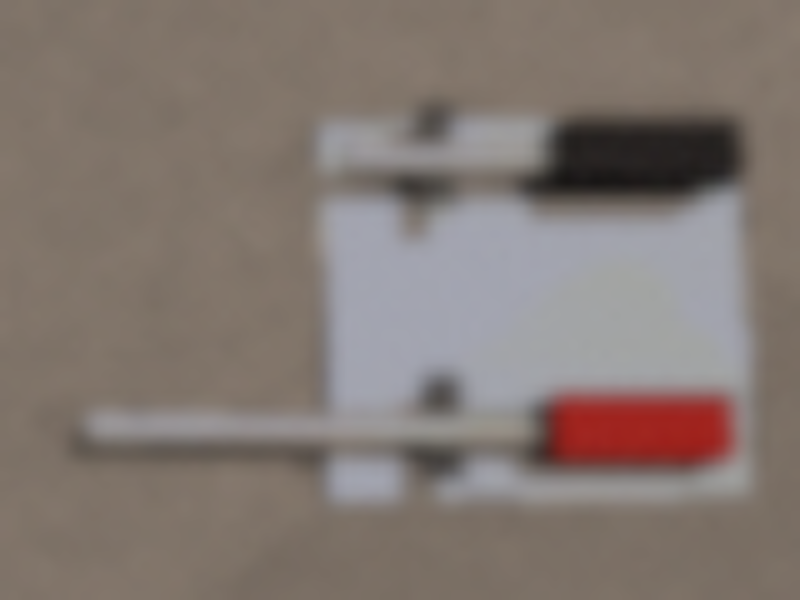

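View pics/side_i.png

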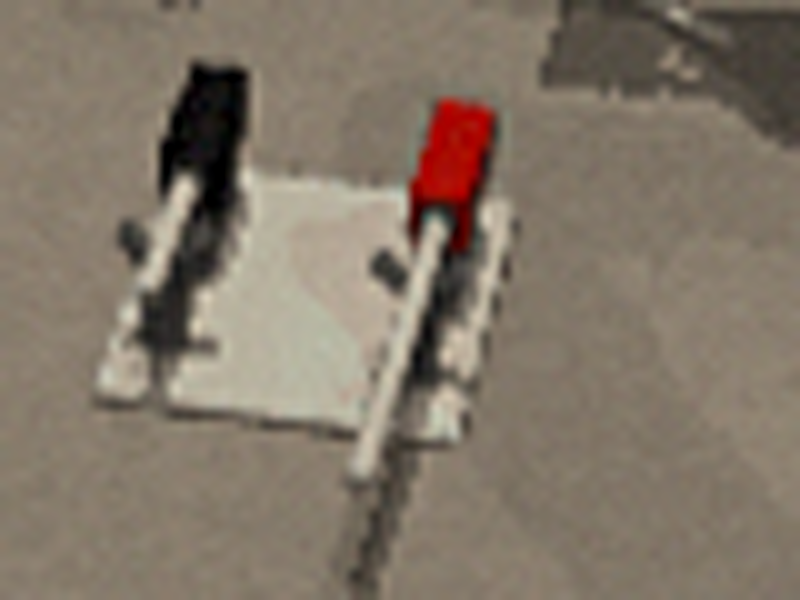

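View pics/side_i_full.png

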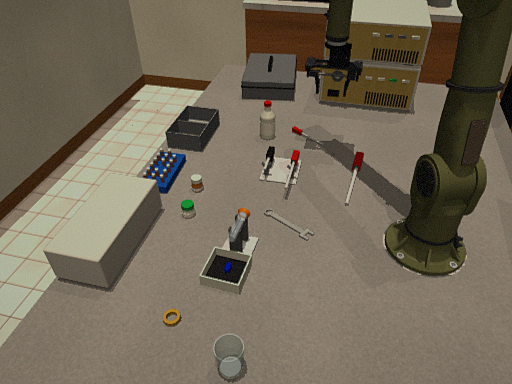

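View pics/top_i_full.png

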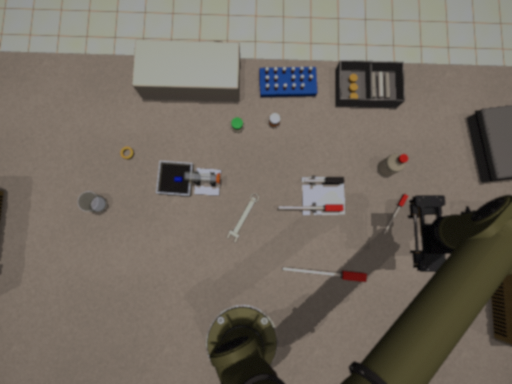

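The top view shows the rod back in its fork and on its block: handle at crop (550–735, 395–462), tip at (85,430), against (548–735, 395–459) and (85,432) before. The plug lies in the tray at side (228,267), and nothing else has moved.

```bash
python3 -c "
from cell import env
print(env.sign_off())"
```

```text
the job is handed in; nothing more can be done
None
```

The job is done and handed in at about 15.8 s of the 48 s allowed. I took the middle-sized red-handled rod off the rest and lined it up with the funnel; the camera check before entry called for a 2 mm sideways correction. I then pushed the plug through, drew the rod out and laid it back in its place on the rest.

**Last checks:**
- **Plug:** it lies in the tray.
- **Rod:** it sits in its fork and on its block, within about 1 mm and roughly 0.5° of where it started.
- **Side view:** it showed the rod's tip and handle about 0.5 px off their first positions. I took that as the same small turn, not as bad seating.
- **Everything else:** the short rod and the other objects look unmoved.
- **Gripper:** it is open and clear of everything, and the wrist forces I read stayed under about 2 N.

One measurement disagreed. In the first pose estimate the stand's foot came out about 4 mm off along the tube direction, which didn't affect the insertion.

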